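Seat the notched disc of a label winder on its drive pin

TASK

The notched disc of the label winder is sitting too high: it rests on the drive pin of its stand. Gently push the disc round with a fingertip (it has an upright peg to push on) until its notch is over the pin, then press the disc down, best on the hub in its middle and without undue force, until it is fully home. Do not grip the peg or lift the disc, and leave the things beside it where they are.

Things in the scene. Friction and masses are not known exactly. Their poses are not given: they have to be found in the camera images.
- stand: the winder's fixed stand: a round dark steel foot, 210 mm across, top 16 mm above the table. Origin on the disc's turning axis, at table height; z up. The drive pin lies along its -x. It cannot be moved.
- pin (a point): a point on top of the drive pin, 65 mm from the axis and 27 mm above the table. The pin is a short steel bar 12 mm wide with bevelled top edges (flat top 7 mm wide), lying fixed on the foot and pointing straight out from the axis; it reaches from 56 to 98 mm from the axis, so its outer end shows beyond the disc's rim. Its top is 11 mm above the foot.
- disc: the disc: a plain aluminium plate 150 mm across and 8 mm thick, on the stand's axis; origin on the axis at its underside, notch along its own -x, peg along +x. It turns either way without end, with light friction (1 to 2 N at the peg), and stays where it is left. It starts at any angle at least about 55 degrees away from the pin.
- notch (a point): middle of the disc's one notch, 65 mm from the axis, at the level of the disc's upper face. The notch is 20 mm wide with parallel sides, cut from the rim in to 54 mm from the axis. The upper face is 35 mm above the table while the disc rests on the pin, 25 mm when fully home (10 mm travel).
- finger_peg: the upright black finger peg fixed on the disc, 50 mm from the axis, on the opposite side from the notch: 16 mm thick, 24 mm high. Origin at the centre of its foot, level with the disc's upper face (35 mm above the table at the start, so its top is at 59 mm).
- hub (a point): centre of the top of the disc's hub, on the axis: a plain round boss 26 mm across, 16 mm above the disc's upper face; 51 mm above the table at the start, 41 mm when fully home. The fit is snug: with the notch over the pin the disc does not drop by itself, a push of 3 to 6 N slides it down, and it stays down. With the notch elsewhere it stops hard on the pin.
- tape_roll: bystander: roll of clear packing tape lying flat beside the stand, 85 mm across, 48 mm high; origin at the centre of its underside
- staple_box: bystander: small box of staples, 34 x 58 x 22 mm, beside the stand; origin at the centre of its underside
- tape_measure: bystander: tape measure, 62 x 71 x 42 mm, beside the stand; origin at the centre of its underside
There are look-alikes about, which are no part of the job. There is more than one size of the stand; the job needs the smaller.

How it is judged:
By the outcome, as a careful person would: the job done as asked, in the order asked, and still so for the second after the job is handed in, with the robot touching nothing.
It also fails if it takes over 45 s, if anything falls off the work surface, if the arm or the gripper's body presses on something with over 40 N, if the wrist force passes 120 N, or if a joint passes its speed limit or range.

ROBOT

A 6-joint arm with a two-finger parallel gripper is mounted at the origin on a cart in front of the work surface, level with it; the furniture and walls round the work are solid. World frame = base frame: x ahead of the robot, y to its left, z up, the work surface at z = 0. Lengths are in m, angles in degrees, forces in N, time in s.
With the tool pointing down it reaches from about 0.4 to 0.825 m from the base axis. Payload 7 kg.
Tool frame: the origin (TCP) lies midway between the tips of the shut fingers; the grasp point (between the pads) lies 19 mm behind it; z points along the fingers, y is the line along which they close (so a half turn about z gives the same grasp; the last joint's range is limited). The gripper opens to 88 mm and grips with 3 to 60 N. Pads are 19 mm wide; open, the fingers measure 130 mm over their backs; the gripper's body (78 mm by 193 mm) begins 47 mm behind the grasp point.
Start: joints at [-55.227, 20.546, 0.682, 0, -70.136, -16.507], TCP at [0.212, -0.641, 0.227] pointing down, gripper open.
Joint ranges: [-176.03, 176.03], [-82.01, 121.73], [-58.28, 71.71], [-173.87, 95.51], [-174.79, -0.11], [-173.66, 173.66]. Speed limits (degrees/s): [136.94, 136.94, 172.46, 180, 180, 180].

INTERFACE

Orientations are given as [roll, pitch, yaw] about the fixed x, y, z axes, in that order (R = Rz(yaw) Ry(pitch) Rx(roll)).
In Python, from plant import ctrl gives the robot as it stands.
- The arm moves only by the tool arm_command, never from a script. Its argument "steps" is a list of rows, each an object with "translation": the shift along the tool's x, y, z in mm, a list of three; "rotation": the turn, a rotation vector about the tool's x, y, z in units of 5 degrees (1.0 is 5 degrees), a list of three; "claw": the finger opening in mm, from 0 to 87.6. In form: [{"translation": [x, y, z], "rotation": [rx, ry, rz], "claw": claw}, ...]. A call has 1 to 5 rows; each row is the pose to reach, as a shift and turn from the pose commanded when the call began, along the tool's axes at that moment; what a row does not reach only later rows make up. A row lasts 1/10 s, in which the tool goes at most 50 mm and 8.59 degrees, less where a joint would pass 70% of its speed; a pose out of reach is approached as far as the arm can. A call with a gripper value outside its range is refused whole. The fingers move at their own pace and stop on an object; the grip force is fixed at half the most. Time passes only in rows, so rows that repeat a pose let the fingers close. It gives the time, the measured TCP pose, the force, the opening and the grip force at its end, in the units of the state.
- ctrl.get_obs(): the state, without advancing time (a new reading comes with each control period).
- ctrl.snapshot(name): name is "scene" or "top" or "wrist"; returns (picture, depth): 420x560x3 uint8, red, green, blue; 420x560 float32, m along the optical axis (not along the pixel's ray), 0 where there is no reading.
- ctrl.calibration(name): a dict with "vertical_fov" (degrees; the focal length in pixels is half the picture's height over the tangent of half this angle, whatever the lens; pixels are square), "cx", "cy" (the principal point, pixels), "rvec" (rotation vector, rad) and "tvec" (3), from world to camera coordinates, as OpenCV has them; the wrist camera has in their place "hand_eye" (4x4, takes a point from camera to tool coordinates, whose origin is the TCP and whose axes are the flange's). Camera axes: x right, y down, z forward; pixel columns grow to the right and rows downward; lengths in m; the calibration is good to about 2 mm. The wrist camera is an equidistant fisheye: a pixel r from the principal point sees the ray r / f radians off the axis. A picture is of the moment at which its call begins: read the wrist's pose just before it. calibration takes no time and is no camera call.
- ctrl.close_job(): hands the job in; it is judged then, once.
The state is a dict: "clock": time; "joint_pos": joint angles; "qvel": joint speeds; "tau": joint torques, N m; "tool_pos": TCP position; "orientation": TCP orientation; "force": force on the tool from outside, world axes, zero at the start; "moment": the same for the moment, N m; "opening": finger opening in m; "gripper_force": force on a finger pad.
Only numpy, scipy, OpenCV 4.12 (cv2) and the standard library are available. Lean on these libraries where they do the work, as an engineer would, in place of code of your own. Each camera call takes 0.05 s, during which the arm holds its last target. There are 200 camera calls.

## Working session

There is one attempt and no reset: what is moved stays moved. The work goes in short steps, Python scripts to look and compute and a tool call to move; the robot and the scene stay as the last step left them, time stands still between calls to the robot, and variables do not carry over. Pictures are saved under pics/ and viewed, at most 10 in all, crops included, and the job is handed in when it is done.

Besides the shell and the picture viewer there is one more tool, called after "Call:" as name([rows], argument=value, ...), one row to a line, values as JSON. arm_command: Moves the arm, as the interface text tells. Its arguments: {"type":"object","properties":{"steps":{"type":"array"}},"required":["steps"]}

```bash
mkdir -p pics; cat > h.py <<'E'
import numpy as np, cv2
from plant import ctrl
from scipy.spatial.transform import Rotation as R
def snap(n):
    p,d=ctrl.snapshot(n); cv2.imwrite(f'pics/{n}_{ctrl.get_obs()["clock"]:.2f}.png',p[:,:,::-1]); return p,d
def world(n,d):
    c=ctrl.calibration(n); f=210/np.tan(np.radians(c['vertical_fov'])/2)
    v,u=np.mgrid[:420,:560]; P=np.stack([(u-c['cx'])/f*d,(v-c['cy'])/f*d,d],-1)
    M=cv2.Rodrigues(np.array(c['rvec'],float))[0]
    W=(P-np.array(c['tvec']).ravel())@M; W[d==0]=np.nan; return W
E
python3 - <<'E'
from h import *
for n in('top','scene'):
    p,d=snap(n); np.save(n,world(n,d)); np.save(n+'p',p)
o=ctrl.get_obs();print({k:np.round(v,3) for k,v in o.items()})
E
ls pics
```

```text
{'clock': np.float64(0.1), 'joint_pos': array([-5.5226e+01,  2.0588e+01,  6.3800e-01, -1.7000e-02, -7.0135e+01,
       -1.6508e+01]), 'qvel': array([ 0.055, -0.179,  0.134,  0.003, -0.009,  0.065]), 'tau': array([-2.0000e-03, -5.8416e+01,  2.9375e+01,  7.0160e+00,  1.0000e-02,
       -0.0000e+00]), 'tool_pos': array([ 0.211, -0.641,  0.226]), 'orientation': array([ 1.79914e+02, -9.00000e-03, -1.61740e+02]), 'force': array([-0.653,  0.215, -0.63 ]), 'moment': array([-0.001,  0.004, -0.03 ]), 'gripper_force': np.float64(0.0), 'opening': np.float64(0.088)}
scene_0.10.png
top_0.05.png
```

View pics/top_0.05.png

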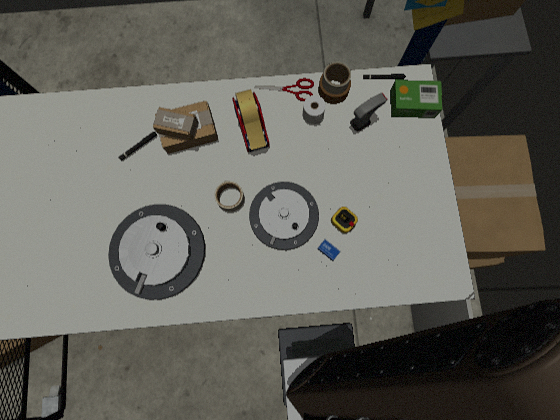

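View pics/scene_0.10.png

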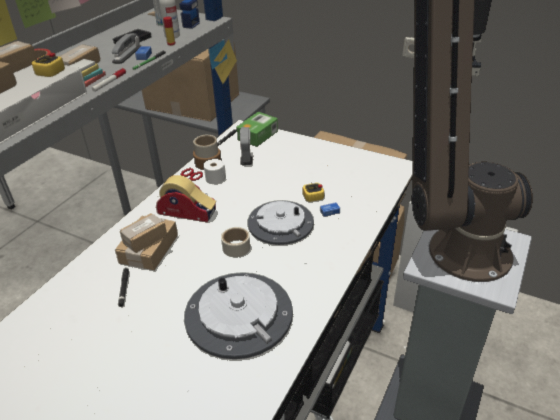

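Top view: the large stand is at (157,251) with its peg at (162,227). The small stand is at (284,215), with hub (284,213), peg (295,226), notch about (267,197) and pin about (273,240). Bystanders are the tape roll (229,195), tape measure (344,219) and staple box (329,250). The small stand is the candidate, so I'll check its size and take a close crop.

```bash
python3 - <<'E'
from h import *
W=np.load('top.npy');p=np.load('topp.npy')
for u,v in[(250,215),(318,215),(284,182),(284,249),(284,213),(295,226),(268,198),(273,240),(110,251),(204,251),(229,184),(344,219),(329,250),(284,230)]: print((u,v),np.round(W[v,u],3))
cv2.imwrite('pics/crop.png',cv2.resize(p[170:265,200:370,::-1],None,fx=4.6,fy=4.6,interpolation=cv2.INTER_CUBIC))
# hub / plate / peg by height
m=np.zeros((420,560),bool);m[178:255,246:322]=1
z=W[...,2]
for lo,hi in((.045,.0545),(.0555,.07),(.03,.04),(.01,.022)):
    s=m&(z>lo)&(z<hi);q=W[s];print(lo,s.sum(),np.median(q,0).round(4),q.min(0).round(3),q.max(0).round(3))
E
```

```text
(250, 215) [0.566 0.222 0.013]
(318, 215) [0.549 0.018 0.012]
(284, 182) [0.659 0.112 0.016]
(284, 249) [0.456 0.129 0.008]
(284, 213) [0.555 0.121 0.051]
(295, 226) [0.513 0.093 0.059]
(268, 198) [0.612 0.164 0.019]
(273, 240) [0.483 0.159 0.026]
(110, 251) [0.491 0.636 0.019]
(204, 251) [0.469 0.363 0.016]
(229, 184) [0.662 0.277 0.032]
(344, 219) [ 0.526 -0.054  0.036]
(329, 250) [nan nan nan]
(284, 230) [0.508 0.125 0.036]
0.045 61 [0.5587 0.1203 0.0507] [0.512 0.095 0.046] [0.57  0.132 0.054]
0.0555 21 [0.5189 0.0927 0.0588] [0.511 0.086 0.056] [0.525 0.101 0.064]
0.03 1796 [0.5573 0.1211 0.035 ] [0.477 0.048 0.03 ] [0.634 0.195 0.04 ]
0.01 1777 [0.5493 0.1221 0.0159] [0.443 0.017 0.01 ] [0.665 0.225 0.022]
```

View pics/crop.png

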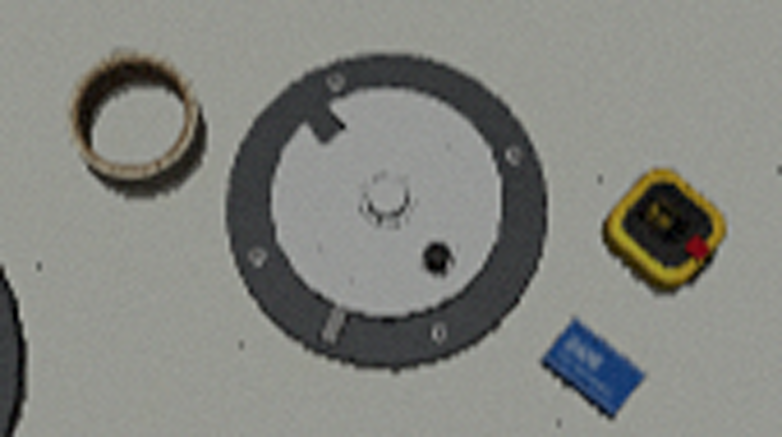

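The small stand measures about 208 mm across, so it is the right one. Axis is about (0.555, 0.121), the peg is at 217°, the notch at 37° and the pin at about 152°, so the disc has to turn about +115° (CCW from above). I'm approaching with the fingers shut.

Call:
arm_command([
  {"translation":[-30,38,2],"rotation":[0,0,0],"claw":0},
  {"translation":[-60,76,4],"rotation":[0,0,0],"claw":0},
  {"translation":[-90,114,6],"rotation":[0,0,0],"claw":0},
  {"translation":[-120,152,8],"rotation":[0,0,0],"claw":0},
  {"translation":[-150,190,8],"rotation":[0,0,0],"claw":0},
])

```text
clock: 0.6
tool_pos: [0.2944, -0.4116, 0.2179]
orientation: [180.0, -0.0, -161.8]
force: [2.6, 1.2, 1.1]
opening: 0.0533
gripper_force: 0.0
```

Call:
arm_command([
  {"translation":[-30,38,2],"rotation":[0,0,0],"claw":0},
  {"translation":[-60,76,4],"rotation":[0,0,0],"claw":0},
  {"translation":[-90,114,6],"rotation":[0,0,0],"claw":0},
  {"translation":[-120,152,8],"rotation":[0,0,0],"claw":0},
  {"translation":[-150,190,8],"rotation":[0,0,0],"claw":0},
])

```text
clock: 1.1
tool_pos: [0.3772, -0.1842, 0.2104]
orientation: [180.0, 0.0, -161.7]
force: [1.2, -0.2, -0.3]
opening: 0.0131
gripper_force: 0.0
```

Call:
arm_command([
  {"translation":[-30,38,0],"rotation":[0,0,0],"claw":0},
  {"translation":[-60,76,0],"rotation":[0,0,0],"claw":0},
  {"translation":[-90,114,0],"rotation":[0,0,0],"claw":0},
  {"translation":[-120,152,0],"rotation":[0,0,0],"claw":0},
  {"translation":[-150,190,0],"rotation":[0,0,0],"claw":0},
])

```text
clock: 1.6
tool_pos: [0.4602, 0.0435, 0.2107]
orientation: [180.0, 0.0, -161.7]
force: [0.9, -0.5, 0.4]
opening: 0.0008
gripper_force: 0.0
```

Call:
arm_command([
  {"translation":[-27,33,0],"rotation":[0,0,-1.2],"claw":0},
  {"translation":[-54,65,0],"rotation":[0,0,-2.5],"claw":0},
  {"translation":[-54,65,0],"rotation":[0,0,-3.74],"claw":0},
  {"translation":[-54,65,0],"rotation":[0,0,-3.74],"claw":0},
])

```text
clock: 2.0
tool_pos: [0.4909, 0.1209, 0.2098]
orientation: [180.0, -0.1, -142.8]
force: [0.1, 0.0, 0.1]
opening: 0.0003
gripper_force: 0.0
```

```bash
python3 - <<'E'
from h import *
o=ctrl.get_obs();p,d=snap('wrist');np.savez('w1',p=p,d=d)
print({k:np.round(o[k],4) for k in('clock','joint_pos','tool_pos','orientation','force')})
c=ctrl.calibration('wrist');print(c)
E
ls pics
```

```text
{'clock': np.float64(2.0), 'joint_pos': array([ 3.61229e+01,  5.26030e+00, -2.16749e+01, -1.32000e-02,
       -6.31591e+01, -8.89642e+01]), 'tool_pos': array([0.4909, 0.1209, 0.2098]), 'orientation': array([ 1.799865e+02, -9.400000e-02, -1.428472e+02]), 'force': array([0.1224, 0.0283, 0.0606])}
{'vertical_fov': 65.70646984690485, 'cx': 283.49441574579873, 'cy': 209.82841134229184, 'hand_eye': array([[ 6.30670896e-04, -9.56646085e-01, -2.91252244e-01,
         7.91218190e-02],
       [ 9.99999426e-01,  3.51085906e-04,  1.01220019e-03,
         1.04311735e-03],
       [-8.66062791e-04, -2.91252715e-01,  9.56645758e-01,
        -1.58444289e-01],
       [ 0.00000000e+00,  0.00000000e+00,  0.00000000e+00,
         1.00000000e+00]])}
crop.png
scene_0.10.png
top_0.05.png
wrist_2.05.png
```

View pics/wrist_2.05.png

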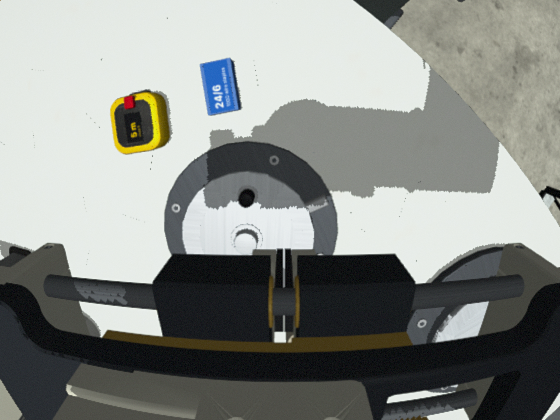

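The wrist picture shows the peg at (247,198), hub (246,239) and pin (318,205), with the staple box and tape measure clear of the finger's path. Next I measure these from here.

```bash
cat >> h.py <<'E'
def wworld(d,o):
    c=ctrl.calibration('wrist'); f=210/np.tan(np.radians(c['vertical_fov'])/2)
    v,u=np.mgrid[:420,:560]; x=u-c['cx'];y=v-c['cy'];r=np.hypot(x,y)+1e-9;t=r/f
    k=np.tan(t)/r; P=np.stack([x*k*d,y*k*d,d,np.ones_like(d)],-1)@np.array(c['hand_eye']).T
    W=P[...,:3]@R.from_euler('xyz',o['orientation'],degrees=True).as_matrix().T+o['tool_pos']
    W[d==0]=np.nan; return W
E
python3 - <<'E'
from h import *
z=np.load('w1.npz');o=dict(tool_pos=[.4909,.1209,.2098],orientation=[179.987,-.094,-142.847])
W=wworld(z['d'],o)
for u,v in[(247,198),(246,235),(246,232),(318,205),(312,207),(324,203),(220,225),(273,160)]:print((u,v),W[v,u].round(4))
v,u=np.mgrid[:420,:560]; h=W[...,2]; m=(v<250)&(u>160)&(u<340)&(v>135)
for lo,hi in((.046,.0545),(.0555,.066),(.031,.039),(.0225,.03),(.012,.02)):
    s=m&(h>lo)&(h<hi)&(np.hypot(W[...,0]-.555,W[...,1]-.121)<.11);q=W[s];print(lo,s.sum(),np.median(q,0).round(4),q.min(0).round(3),q.max(0).round(3))
# circle fit on foot outer boundary
s=m&(abs(h-.016)<.004); q=W[s][:,:2]; a=np.degrees(np.arctan2(q[:,1]-.121,q[:,0]-.555));r=np.hypot(*(q-[.555,.121]).T)
E=np.array([q[k][np.argmax(r[k])] for b in range(-180,180,4) if (k:=(a>=b)&(a<b+4)).sum()>5])
E=E[np.hypot(*(E-[.555,.121]).T)>.095]
x,_,_,_=np.linalg.lstsq(np.c_[2*E,np.ones(len(E))],(E**2).sum(1),rcond=None);print(x[:2],np.sqrt(x[2]+x[0]**2+x[1]**2),len(E))
E
```

```text
(247, 198) [0.5136 0.0948 0.0599]
(246, 235) [0.5496 0.1177 0.0509]
(246, 232) [0.5476 0.1161 0.0488]
(318, 205) [0.4822 0.1635 0.0275]
(312, 207) [0.4877 0.1593 0.0288]
(324, 203) [0.4764 0.1672 0.0278]
(220, 225) [0.5636 0.0902 0.0354]
(273, 160) [0.4735 0.0952 0.0187]
0.046 392 [0.555  0.1197 0.0509] [0.509 0.086 0.046] [0.569 0.134 0.054]
0.0555 194 [0.5164 0.0942 0.0586] [0.509 0.087 0.056] [0.525 0.102 0.061]
0.031 7738 [0.5331 0.1037 0.0352] [0.484 0.048 0.031] [0.613 0.188 0.039]
0.0225 259 [0.4829 0.161  0.0268] [0.47  0.056 0.023] [0.525 0.172 0.03 ]
0.012 6799 [0.4985 0.0742 0.0162] [0.454 0.018 0.012] [0.638 0.217 0.02 ]
[0.55533051 0.11668091] 0.10271200814620952 54
```

Axis is about (0.5555, 0.121), the peg at about 215° and the pin at about 150°. I'll lower the fingertip to z ≈ 43 mm behind the peg.

Call:
arm_command([
  {"translation":[-2,0,45],"rotation":[0,0,0],"claw":0},
  {"translation":[-2,0,90],"rotation":[0,0,0],"claw":0},
  {"translation":[-2,0,130],"rotation":[0,0,0],"claw":0},
  {"translation":[-2,0,155],"rotation":[0,0,0],"claw":0},
  {"translation":[-2,0,167],"rotation":[0,0,0],"claw":0},
])

```text
clock: 2.55
tool_pos: [0.4912, 0.1194, 0.0415]
orientation: [180.0, -0.2, -143.3]
force: [-0.4, -0.5, 0.2]
opening: 0.0004
gripper_force: 0.0
```

Call:
arm_command([
  {"translation":[0,-2,0],"rotation":[0,0,0],"claw":0},
  {"translation":[0,-4,0],"rotation":[0,0,0],"claw":0},
  {"translation":[0,-6,0],"rotation":[0,0,0],"claw":0},
])

```text
clock: 2.85
tool_pos: [0.4975, 0.1167, 0.0452]
orientation: [-180.0, 0.2, -143.1]
force: [-0.2, -0.3, 0.6]
opening: 0.0006
gripper_force: 0.0
```

```bash
python3 - <<'E'
from h import *
o=ctrl.get_obs();p,d=snap('wrist');print(o['clock'],o['tool_pos'],o['orientation'],o['force'])
for dl in(5,10,15,20,25):
    t=np.radians(dl);x,y=50,29
    print(dl,round(x*np.cos(t)+y*np.sin(t)-x,1),round(-x*np.sin(t)+y*np.cos(t)-y,1))
E
ls -t pics|head -1
```

```text
2.85 [0.4974929  0.11671001 0.04518363] [-1.79981605e+02  1.65133120e-01 -1.43067648e+02] [-0.1904126  -0.28653845  0.6267274 ]
5 2.3 -4.5
10 4.3 -9.1
15 5.8 -13.9
20 6.9 -18.8
25 7.6 -23.8
wrist_2.90.png
```

Call:
arm_command([
  {"translation":[2.3,-4.5,1],"rotation":[0,0,-1],"claw":0},
  {"translation":[4.3,-9.1,2],"rotation":[0,0,-2],"claw":0},
  {"translation":[5.8,-13.9,2],"rotation":[0,0,-3],"claw":0},
  {"translation":[6.9,-18.8,2],"rotation":[0,0,-4],"claw":0},
  {"translation":[7.6,-23.8,2],"rotation":[0,0,-5],"claw":0},
])

```text
clock: 3.4
tool_pos: [0.5044, 0.0925, 0.0425]
orientation: [-180.0, 0.0, -117.9]
force: [-3.0, -0.5, 0.6]
opening: 0.0004
gripper_force: 1.1
```

```bash
cat >> h.py <<'E'
C=np.array([.5555,.121])
def look():
    o=ctrl.get_obs();p,d=snap('top');W=world('top',d);h=W[...,2];q=W[...,:2]-C;r=np.hypot(q[...,0],q[...,1])
    s=(r<.058)&(r>.035)&(h>.045)&(h<.066)&(p.sum(-1)<150)
    e=o['tool_pos'][:2]-C; y=np.radians(o['orientation'][2])
    print(o['clock'],o['tool_pos'].round(4),o['orientation'].round(1),o['force'].round(1),'tcp in tool',(e@[np.cos(y),np.sin(y)]).round(4),(e@[np.sin(y),-np.cos(y)]).round(4),'peg?',s.sum(),np.median(q[s],0) if s.any() else '')
    return p,d,W
E
python3 - <<'E'
from h import *
p,d,W=look()
cv2.imwrite('pics/c2.png',cv2.resize(p[170:265,200:370,::-1],None,fx=4.6,fy=4.6,interpolation=cv2.INTER_CUBIC))
E
```

```text
3.4 [0.5044 0.0925 0.0425] [-180.     0.  -117.9] [-3.  -0.5  0.6] tcp in tool 0.0491 0.0319 peg? 0
```

View pics/c2.png

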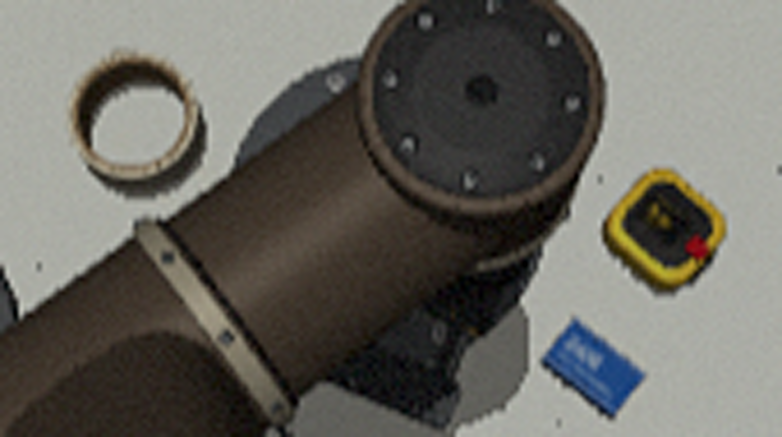

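The arm blocks the top camera here, hiding the disc; the bystanders have not moved. The 3 N reaction shows the finger on the peg, so I carry on along the arc.

Call:
arm_command([
  {"translation":[2.3,-4.5,0],"rotation":[0,0,-1],"claw":0},
  {"translation":[4.3,-9.1,0],"rotation":[0,0,-2],"claw":0},
  {"translation":[5.8,-13.9,0],"rotation":[0,0,-3],"claw":0},
  {"translation":[6.9,-18.8,0],"rotation":[0,0,-4],"claw":0},
  {"translation":[7.6,-23.8,0],"rotation":[0,0,-5],"claw":0},
])

```text
clock: 3.95
tool_pos: [0.5213, 0.0744, 0.0421]
orientation: [180.0, -0.0, -93.0]
force: [-3.0, -1.3, -0.2]
opening: 0.0003
gripper_force: 1.2
```

Call:
arm_command([
  {"translation":[2.3,-4.5,0],"rotation":[0,0,-1],"claw":0},
  {"translation":[4.3,-9.1,0],"rotation":[0,0,-2],"claw":0},
  {"translation":[5.8,-13.9,0],"rotation":[0,0,-3],"claw":0},
  {"translation":[6.9,-18.8,0],"rotation":[0,0,-4],"claw":0},
  {"translation":[7.6,-23.8,0],"rotation":[0,0,-5],"claw":0},
])

```text
clock: 4.45
tool_pos: [0.545, 0.0655, 0.0421]
orientation: [180.0, -0.0, -68.0]
force: [-1.8, -2.4, -0.1]
opening: 0.0004
gripper_force: 1.2
```

```bash
python3 - <<'E'
from h import *
look(); snap('wrist'); snap('scene')
E
ls -t pics|head -3
```

```text
4.45 [0.545  0.0655 0.0421] [180.  -0. -68.] [-1.8 -2.4 -0.1] tcp in tool 0.0475 0.0306 peg? 0 
scene_4.60.png
wrist_4.55.png
top_4.50.png
```

Call:
arm_command([
  {"translation":[2.3,-4.5,0],"rotation":[0,0,-1],"claw":0},
  {"translation":[4.3,-9.1,0],"rotation":[0,0,-2],"claw":0},
  {"translation":[5.8,-13.9,0],"rotation":[0,0,-3],"claw":0},
  {"translation":[6.9,-18.8,0],"rotation":[0,0,-4],"claw":0},
  {"translation":[7.6,-23.8,0],"rotation":[0,0,-5],"claw":0},
])

```text
clock: 5.1
tool_pos: [0.5701, 0.0676, 0.042]
orientation: [180.0, -0.0, -43.1]
force: [-1.2, -2.3, -0.0]
opening: 0.0007
gripper_force: 1.4
```

Call:
arm_command([
  {"translation":[0,6,0],"rotation":[0,0,0],"claw":0},
  {"translation":[0,10,-30],"rotation":[0,0,0],"claw":0},
  {"translation":[0,10,-80],"rotation":[0,0,0],"claw":0},
  {"translation":[-50,10,-120],"rotation":[0,0,0],"claw":0},
  {"translation":[-80,10,-150],"rotation":[0,0,0],"claw":0},
])

```text
clock: 5.6
tool_pos: [0.5074, 0.1121, 0.1886]
orientation: [-179.9, 0.0, -43.5]
force: [0.9, 1.2, 0.2]
opening: 0.0006
gripper_force: 0.0
```

```bash
python3 - <<'E'
from h import *
look(); o=ctrl.get_obs();p,d=snap('wrist');W=wworld(d,o);np.savez('w2',p=p,d=d,W=W)
E
ls -t pics|head -1
```

```text
5.6 [0.5074 0.1121 0.1886] [-179.9    0.   -43.5] [0.9 1.2 0.2] tcp in tool -0.0288 0.0395 peg? 0 
wrist_5.70.png
```

View pics/wrist_5.70.png

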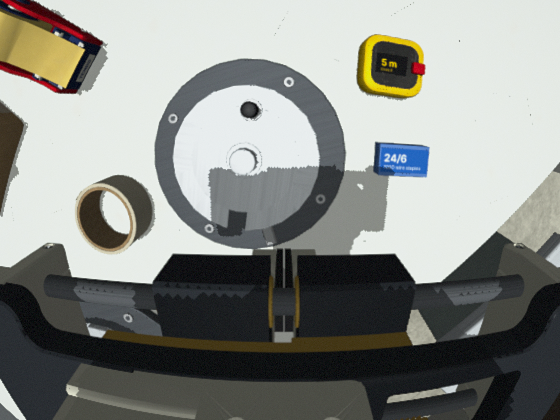

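The whole disc is in view: peg (249,109), hub (243,158), notch (236,222), and the pin end in shadow near (268,243). Bystanders are in place.

```bash
cat >> h.py <<'E'
def angles(W):
    h=W[...,2]
    def reg(lo,hi,c,rad): 
        s=(h>lo)&(h<hi)&(np.hypot(W[...,0]-c[0],W[...,1]-c[1])<rad); return W[s]
    pl=reg(.031,.039,C,.085)[:,:2]; 
    a=np.degrees(np.arctan2(*(pl-C).T[::-1])); r=np.hypot(*(pl-C).T)
    E=np.array([pl[k][np.argsort(r[k])[-3]] for b in range(-180,180,4) if (k:=(a>=b)&(a<b+4)).sum()>8])
    for _ in range(3):
        x=np.linalg.lstsq(np.c_[2*E,np.ones(len(E))],(E**2).sum(1),rcond=None)[0];rr=np.sqrt(x[2]+x[0]**2+x[1]**2)
        E=E[abs(np.hypot(*(E-x[:2]).T)-rr)<.0025]
    print('rim centre',x[:2].round(4),rr.round(4),len(E)); c=x[:2]
    def show(n,q):
        if len(q):
            m=(q.min(0)+q.max(0))[:2]/2; md=np.median(q,0)[:2]
            for t in(m,md):
                e=t-c; print(n,len(q),t.round(4),'r',np.hypot(*e).round(4),'ang',np.degrees(np.arctan2(e[1],e[0])).round(1))
    show('hub',reg(.047,.054,c,.02)); q=reg(.054,.066,c,.065);show('peg',q[np.hypot(*(q[:,:2]-c).T)>.03])
    q=W[(h>.005)&(h<.0285)];r=np.hypot(*(q[:,:2]-c).T);show('notch',q[(r>.056)&(r<.07)])
    q=W[(h>.0235)&(h<.031)];r=np.hypot(*(q[:,:2]-c).T);show('pin',q[(r>.08)&(r<.099)])
    return c
E
python3 - <<'E'
from h import *
W=np.load('w2.npz')['W'];angles(W)
print('--w1');z=np.load('w1.npz');angles(wworld(z['d'],dict(tool_pos=[.4909,.1209,.2098],orientation=[179.987,-.094,-142.847])))
print('--top0');angles(np.load('top.npy'))
for u,v in[(268,243),(262,243),(272,240),(236,222)]:print(W[v,u].round(4))
E
```

```text
rim centre [0.5591 0.1221] 0.0737 86
hub 569 [0.5593 0.1222] r 0.0002 ang 9.2
hub 569 [0.5593 0.1218] r 0.0004 ang -62.0
peg 224 [0.5897 0.0834] r 0.0494 ang -51.6
peg 224 [0.5891 0.0826] r 0.0496 ang -52.8
notch 153 [0.5205 0.1738] r 0.0645 ang 126.7
notch 153 [0.5202 0.1743] r 0.065 ang 126.7
pin 162 [0.4807 0.1637] r 0.0887 ang 152.1
pin 162 [0.4807 0.1631] r 0.0884 ang 152.4
--w1
rim centre [0.5509 0.1149] 0.0645 21
hub 359 [0.5594 0.1213] r 0.0107 ang 36.9
hub 359 [0.5584 0.1206] r 0.0094 ang 37.4
peg 201 [0.5189 0.0941] r 0.0381 ang -147.0
peg 201 [0.5181 0.094 ] r 0.0389 ang -147.4
notch 889 [0.524  0.0993] r 0.0311 ang -149.8
notch 889 [0.4961 0.0808] r 0.0645 ang -148.1
pin 129 [0.4805 0.1647] r 0.0862 ang 144.7
pin 129 [0.4793 0.1642] r 0.0869 ang 145.4
--top0
rim centre [0.5595 0.1209] 0.0693 69
hub 53 [0.56   0.1204] r 0.0007 ang -50.4
hub 53 [0.5597 0.1206] r 0.0004 ang -64.4
peg 23 [0.518  0.0936] r 0.0498 ang -146.6
peg 23 [0.5178 0.0928] r 0.0503 ang -146.0
notch 24 [0.6147 0.1547] r 0.0647 ang 31.5
notch 24 [0.6154 0.1546] r 0.0652 ang 31.1
pin 22 [0.4816 0.1635] r 0.0887 ang 151.4
pin 22 [0.4814 0.1623] r 0.0884 ang 152.1
[0.4764 0.1693 0.0265]
[0.4785 0.1774 0.017 ]
[0.4764 0.1631 0.0283]
[0.516  0.1808 0.0175]
```

Axis is (0.5592, 0.1220), the notch at 127° and the pin at 152.2°, so 25° remain. I'll return to just short of contact and then push that arc about the refined axis.

Call:
arm_command([
  {"translation":[40,-2,30],"rotation":[0,0,0],"claw":0},
  {"translation":[76,-2,60],"rotation":[0,0,0],"claw":0},
  {"translation":[76,-2,105],"rotation":[0,0,0],"claw":0},
  {"translation":[76,-2,135],"rotation":[0,0,0],"claw":0},
  {"translation":[76,-2,146],"rotation":[0,0,0],"claw":0},
])

```text
clock: 6.2
tool_pos: [0.563, 0.0604, 0.0379]
orientation: [179.7, 0.1, -43.3]
force: [0.3, -0.5, 0.2]
opening: 0.0006
gripper_force: 0.0
```

Call:
arm_command([
  {"translation":[0,-2,0],"rotation":[0,0,0],"claw":0},
  {"translation":[0,-4,0],"rotation":[0,0,0],"claw":0},
  {"translation":[0,-6,0],"rotation":[0,0,0],"claw":0},
  {"translation":[0,-6,0],"rotation":[0,0,0],"claw":0},
])

```text
clock: 6.6
tool_pos: [0.5706, 0.0669, 0.0429]
orientation: [-179.8, -0.1, -43.0]
force: [-0.3, -0.5, 0.1]
opening: 0.0002
gripper_force: 0.0
```

```bash
sed -i 's/C=np.array(\[.5555,.121\])/C=np.array([.5592,.1220])/' h.py; python3 - <<'E'
from h import *
o=ctrl.get_obs();e=o['tool_pos'][:2]-C;y=np.radians(o['orientation'][2])
print(o['tool_pos'],o['orientation'],o['force'],'tcp ang',np.degrees(np.arctan2(e[1],e[0])),np.hypot(*e))
# contact pose: tcp (.5701,.0676)
t=np.array([[np.cos(y),np.sin(y)],[np.sin(y),-np.cos(y)]])
f=lambda q:(t@(q-o['tool_pos'][:2])*1000).round(1)
print('contact',f(np.array([.5701,.0676])))
for dl in(5,10,15,20,22,25):
    a=np.radians(dl);M=np.array([[np.cos(a),-np.sin(a)],[np.sin(a),np.cos(a)]])
    print(dl,f(C+M@(np.array([.5701,.0676])-C)))
E
```

```text
[0.57060753 0.06688821 0.04285112] [-1.79833321e+02 -7.45703522e-02 -4.30171283e+01] [-0.32254654 -0.46648683  0.13143235] tcp ang -78.3055562139498 0.05628002808971836
contact [-0.9 -0.2]
5 [ 1.8 -4.2]
10 [ 4.1 -8.5]
15 [  6.  -12.9]
20 [  7.5 -17.5]
22 [  8.  -19.4]
25 [  8.6 -22.3]
```

Call:
arm_command([
  {"translation":[1.8,-4.2,0],"rotation":[0,0,-1],"claw":0},
  {"translation":[4.1,-8.5,0],"rotation":[0,0,-2],"claw":0},
  {"translation":[6.0,-12.9,0],"rotation":[0,0,-3],"claw":0},
  {"translation":[7.5,-17.5,0],"rotation":[0,0,-4],"claw":0},
  {"translation":[8.6,-22.0,0],"rotation":[0,0,-5],"claw":0},
])

```text
clock: 7.1
tool_pos: [0.5914, 0.0762, 0.0424]
orientation: [-180.0, -0.1, -17.8]
force: [0.9, -2.6, -0.2]
opening: 0.0005
gripper_force: 1.0
```

Call:
arm_command([
  {"translation":[0,0,0],"rotation":[0,0,0],"claw":0},
  {"translation":[0,6,0],"rotation":[0,0,0],"claw":0},
  {"translation":[0,10,-40],"rotation":[0,0,0],"claw":0},
  {"translation":[-30,10,-90],"rotation":[0,0,0],"claw":0},
  {"translation":[-75,10,-130],"rotation":[0,0,0],"claw":0},
])

```text
clock: 7.6
tool_pos: [0.529, 0.0855, 0.1604]
orientation: [-180.0, -0.1, -18.3]
force: [0.3, 1.4, 1.3]
opening: 0.0005
gripper_force: 0.0
```

Call:
arm_command([
  {"translation":[-5,0,-20],"rotation":[0,0,0],"claw":0},
  {"translation":[-5,0,-20],"rotation":[0,0,0],"claw":0},
])

```text
clock: 7.8
tool_pos: [0.5245, 0.0882, 0.1828]
orientation: [-179.7, -0.3, -18.1]
force: [0.4, -0.5, 1.1]
opening: 0.0002
gripper_force: 0.0
```

```bash
python3 - <<'E'
from h import *
o=ctrl.get_obs();p,d=snap('wrist');W=wworld(d,o);np.savez('w3',p=p,d=d,W=W);print(o['clock'],o['tool_pos'],o['orientation']);angles(W)
E
ls -t pics|head -1
```

```text
7.8 [0.52449805 0.08817936 0.18276394] [-179.70574213   -0.29224014  -18.07602759]
rim centre [0.5593 0.1221] 0.0739 87
hub 577 [0.5595 0.1223] r 0.0003 ang 26.0
hub 577 [0.5595 0.122 ] r 0.0003 ang -22.1
peg 247 [0.6031 0.0988] r 0.0497 ang -27.9
peg 247 [0.603  0.0983] r 0.0498 ang -28.5
notch 182 [0.5033 0.1535] r 0.0641 ang 150.7
notch 182 [0.5032 0.1522] r 0.0636 ang 151.8
pin 106 [0.4838 0.1618] r 0.0853 ang 152.3
pin 106 [0.4834 0.1614] r 0.0854 ang 152.6
wrist_7.85.png
```

```bash
python3 - <<'E'
import cv2
p=cv2.imread('pics/wrist_7.85.png');cv2.imwrite('pics/c3.png',cv2.resize(p[40:260,140:370],None,fx=2.7,fy=2.7,interpolation=cv2.INTER_CUBIC))
E
```

```text
(no output)
```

View pics/c3.png

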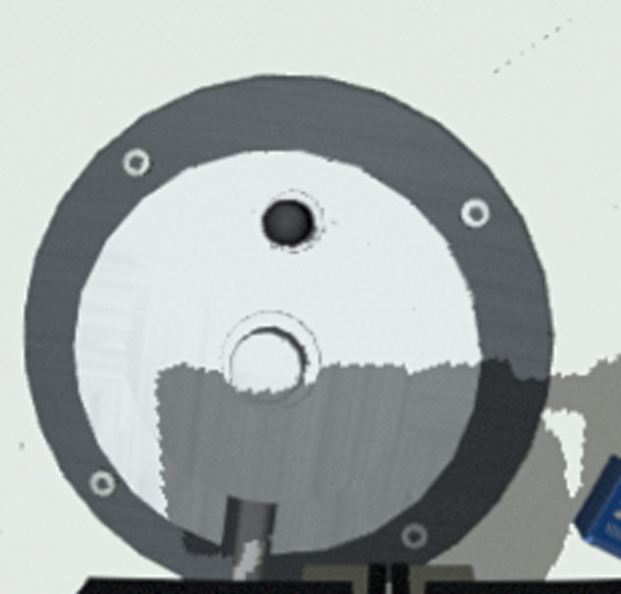

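The pin lies inside the notch (crop columns 225–275), apart from the slight parallax shift you'd expect. Measured angles are 152 against 152.4, so it is aligned. Next I move over the hub and press.

Call:
arm_command([
  {"translation":[22.5,-43,0],"rotation":[0,0,0],"claw":0},
  {"translation":[22.5,-43,45],"rotation":[0,0,0],"claw":0},
  {"translation":[22.5,-43,90],"rotation":[0,0,0],"claw":0},
  {"translation":[22.5,-43,112],"rotation":[0,0,0],"claw":0},
  {"translation":[22.5,-43,118],"rotation":[0,0,0],"claw":0},
])

```text
clock: 8.35
tool_pos: [0.5563, 0.1197, 0.0564]
orientation: [179.7, 0.3, -18.2]
force: [0.4, -0.8, 0.0]
opening: 0.0002
gripper_force: 0.0
```

Call:
arm_command([
  {"translation":[0,0,2],"rotation":[0,0,0],"claw":0},
  {"translation":[0,0,4],"rotation":[0,0,0],"claw":0},
])

```text
clock: 8.55
tool_pos: [0.5596, 0.1215, 0.0574]
orientation: [-180.0, -0.1, -18.1]
force: [0.6, 1.0, 0.3]
opening: 0.0006
gripper_force: 0.0
```

Call:
arm_command([
  {"translation":[0,0,2],"rotation":[0,0,0],"claw":0},
  {"translation":[0,0,4],"rotation":[0,0,0],"claw":0},
  {"translation":[0,0,6],"rotation":[0,0,0],"claw":0},
  {"translation":[0,0,8],"rotation":[0,0,0],"claw":0},
  {"translation":[0,0,8],"rotation":[0,0,0],"claw":0},
])

```text
clock: 9.05
tool_pos: [0.5591, 0.1216, 0.049]
orientation: [-180.0, -0.0, -18.0]
force: [0.0, 0.2, 3.6]
opening: 0.0004
gripper_force: 1.5
```

Call:
arm_command([
  {"translation":[0,0,1.5],"rotation":[0,0,0],"claw":0},
  {"translation":[0,0,3],"rotation":[0,0,0],"claw":0},
  {"translation":[0,0,4],"rotation":[0,0,0],"claw":0},
])

```text
clock: 9.35
tool_pos: [0.5591, 0.1216, 0.0447]
orientation: [-180.0, -0.0, -18.0]
force: [0.2, 0.6, 4.3]
opening: 0.0008
gripper_force: 2.4
```

It is sliding down at about 4 N.

Call:
arm_command([
  {"translation":[0,0,1.5],"rotation":[0,0,0],"claw":0},
  {"translation":[0,0,3],"rotation":[0,0,0],"claw":0},
  {"translation":[0,0,3.7],"rotation":[0,0,0],"claw":0},
  {"translation":[0,0,3.7],"rotation":[0,0,0],"claw":0},
])

```text
clock: 9.75
tool_pos: [0.5591, 0.1216, 0.0412]
orientation: [-180.0, -0.0, -18.0]
force: [-0.2, 0.9, 7.8]
opening: 0.0003
gripper_force: 3.7
```

Call:
arm_command([
  {"translation":[0,0,0.4],"rotation":[0,0,0],"claw":0},
  {"translation":[0,0,0.8],"rotation":[0,0,0],"claw":0},
  {"translation":[0,0,0.8],"rotation":[0,0,0],"claw":0},
])

```text
clock: 10.05
tool_pos: [0.5592, 0.1216, 0.0412]
orientation: [-180.0, -0.1, -18.0]
force: [-3.5, 0.6, 13.4]
opening: 0.0004
gripper_force: 7.0
```

It stops hard at 41.2 mm and the force rises to 13 N, so the disc is home. I'll retreat straight up and check.

Call:
arm_command([
  {"translation":[0,0,-5],"rotation":[0,0,0],"claw":0},
  {"translation":[0,0,-40],"rotation":[0,0,0],"claw":0},
  {"translation":[-20,20,-90],"rotation":[0,0,0],"claw":0},
  {"translation":[-50,40,-140],"rotation":[0,0,0],"claw":0},
  {"translation":[-50,40,-140],"rotation":[0,0,0],"claw":0},
])

```text
clock: 10.55
tool_pos: [0.4978, 0.0983, 0.1832]
orientation: [-179.9, -0.1, -18.0]
force: [1.5, 0.7, 0.2]
opening: 0.0002
gripper_force: 0.0
```

```bash
python3 - <<'E'
from h import *
o=ctrl.get_obs();p,d=snap('wrist');W=wworld(d,o);h=W[...,2];r=np.hypot(W[...,0]-C[0],W[...,1]-C[1])
print(o['clock'],o['tool_pos'],o['force'])
v=np.mgrid[:420,:560][0]<245
for n,a,b in(('hub',0,.01),('plate',.02,.04),('rim',.06,.07),('foot',.082,.098)):
    q=h[(r>=a)&(r<b)&v&(h<.1)];print(n,len(q),np.nanmedian(q).round(4))
c=[np.nanmedian(h[(r>.055)&(r<.072)&v&(h<.04)&(np.abs((np.degrees(np.arctan2(W[...,1]-C[1],W[...,0]-C[0]))-k+180)%360-180)<20)]).round(4) for k in range(0,360,45)];print(c)
cv2.imwrite('pics/fin.png',p[:,:,::-1])
E
```

```text
10.55 [0.49779638 0.09828788 0.18324163] [1.45084467 0.6781829  0.16959922]
hub 354 0.0414
plate 3811 0.0253
rim 3963 0.0253
foot 8018 0.0164
[np.float64(0.0253), np.float64(0.0252), np.float64(0.0254), np.float64(0.0254), np.float64(0.0253), np.float64(0.0253), np.float64(0.0252), np.float64(0.0253)]
```

View pics/fin.png

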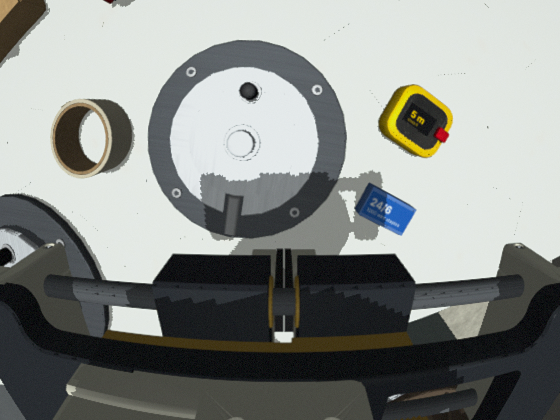

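The pin sits in the notch at (233,213). The disc's upper face is level at 25 mm and the hub at 41 mm, so it is fully home. The bystanders are undisturbed and the gripper is clear.

```bash
python3 -c "
from plant import ctrl
print(ctrl.close_job())"
```

```text
the job is handed in; nothing more can be done
None
```

I pushed the smaller stand's disc round until its notch was over the pin, then pressed it fully home on the hub (upper face about 25 mm, hub about 41 mm, at most about 13 N); the things beside it stayed put, and the job is handed in.

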